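# Lay out an installation kit in its shaped trays

## Task

Lay out the installation kit: put each of the four galvanised steel parts (square box, round box, length of channel, hexagonal coupling nut) into the grey tray whose recess has its shape, lying flat and fully down on the black floor, the same way up as it stands now. Do not knock over the standing bolt or the small yellow jar that stand among them.

Things in the scene. Friction and masses are not known exactly. Their poses are not given: they have to be found in the camera images.
- channel_mid (a point): Loose galvanised C-channel offcut lying along its x axis, open side up: 100 mm long (x), 41 mm wide (y), 38 mm tall, 3 mm walls, about 0.2 kg. Point at its centre, 19 mm above its underside; z up. Grasp it across the 41 mm width.
- square_box_mid (a point): Loose closed galvanised junction box, 54 x 54 mm square (sides along x and y), 38 mm tall, about 0.16 kg, two small screws on top. Point at its centre, 19 mm above its underside; z up.
- round_box_mid (a point): Loose closed round galvanised junction box, 56 mm diameter, 38 mm tall, about 0.14 kg, two small screws on top. Point at its centre, 19 mm above its underside; z up.
- hex_nut_mid (a point): Loose hexagonal steel coupling nut standing on end, 36 mm across flats (one pair of flats faces +y and -y, others every 60 degrees; 42 mm across corners), 44 mm tall, about 0.24 kg, dark bore on top. Point at its centre, 22 mm above its underside; z up.
- channel_recess (a point): Fixed grey tray, 12 mm tall overall, lying on the table: 4 mm black rubber floor inside an 8 mm high grey rim. 136 x 77 mm outside with an oblong recess 116 mm (x) by 57 mm (y), for the channel (8 mm to spare all round). Point at the centre of the recess on the black floor, 4 mm above the table; z up; may be turned about z. The channel's length goes along x, either way round.
- square_recess (a point): Fixed grey tray, 12 mm tall overall, lying on the table: 4 mm black rubber floor inside an 8 mm high grey rim. 90 x 90 mm outside with a square recess 70 x 70 mm (sides along x and y), for the square box (8 mm to spare all round). Point at the centre of the recess on the black floor, 4 mm above the table; z up; may be turned about z. The box may go in at any quarter turn.
- round_recess (a point): Fixed grey tray, 12 mm tall overall, lying on the table: 4 mm black rubber floor inside an 8 mm high grey rim. 92 x 92 mm outside with a round recess of 72 mm diameter, for the round box (8 mm to spare all round). Point at the centre of the recess on the black floor, 4 mm above the table; z up; may be turned about z. 
- hex_recess (a point): Fixed grey tray, 12 mm tall overall, lying on the table: 4 mm black rubber floor inside an 8 mm high grey rim. Hexagonal ring about 76 mm across outside, with a hexagonal recess 52 mm across flats, for the hexagonal nut (8 mm to spare all round; the nut fits at any turn). Point at the centre of the recess on the black floor, 4 mm above the table; z up; may be turned about z. 
- stud_bolt_mid (a point): Loose dark steel bolt standing on its hexagonal head (30 mm across flats, 13 mm high), 18 mm shank up, 58 mm tall. Not part of the kit: do not knock it over. Point half-way up, 29 mm above the table; z up.
- grease_jar_mid (a point): Loose small yellow jar with black cap, 36 mm diameter, 50 mm tall. Not part of the kit: do not knock it over. Point half-way up, 25 mm above the table; z up.
Things that resemble listed ones, but are neither listed nor needed, are in the scene too. What is shaped like the part that bears channel_mid but brown or turquoise is not meant.

How it is judged:
By the outcome, as a careful person would: the job done as asked, in the order asked, and still so for the second after the job is handed in, with the robot touching nothing.
It also fails if it takes over 102 s, if anything falls off the work surface, if the arm or the gripper's body presses on something with over 40 N, if the wrist force passes 120 N, or if a joint passes its speed limit or range.

## Robot

A 6-joint arm with a two-finger parallel gripper is mounted at the origin on the work surface. World frame = base frame: x ahead of the robot, y to its left, z up, the work surface at z = 0. Lengths are in mm, angles in rad, forces in N, time in s.
With the tool pointing down it reaches from about 350 to 875 mm from the base axis. Payload 15.5 kg.
Tool frame: the origin (TCP) lies between the finger pads; the fingertips stand 11 mm ahead of it and the grasp point (between the pads) lies 8 mm behind it; z points along the fingers, y is the direction in which the jaws open and shut (so a half turn about z gives the same grasp; the last joint's range is limited). The gripper opens to 85 mm and grips with 20 to 120 N. Pads are 22 mm wide; open, the fingers measure 114 mm over their backs; the gripper's body (76 mm by 85 mm) begins 54 mm behind the grasp point. The pads swing forward as they close: fully open they stand 13 mm farther back than shut.
Start: joints at [-1.196, 0.494, 1.345, -0, 1.302, -0.096], TCP at [283.501, -557.004, 220.577] pointing down, gripper open.
Joint ranges: [-2.91, 2.91], [-0.82, 2.16], [0.22, 2.67], [-1.22, 4.37], [0.12, 2.79], [-3.08, 3.08]. Speed limits (rad/s): [1.89, 1.89, 2.57, 3.01, 3.01, 3.01].

## Interface

Orientations are given as a unit quaternion [w, x, y, z].
In Python, from workcell import r, viewer, masks_of, pinpoint gives the robot as it stands.
- The arm moves only by the tool send_rows, never from a script. Its argument "rows" is a list of rows, each a list of 7 numbers: the shift along the tool's x, y, z in mm, then the turn, a rotation vector about the tool's x, y, z in degrees, then the closure, from -1 (fully open) to 1 (shut), so that 0 is half open. A call has 1 to 20 rows; each row shifts and turns the pose as measured when the row begins, along the tool's axes as they then stand; what a row does not reach is not made up. A row lasts 1/8 s, in which the tool goes at most 62.5 mm and 10.7 degrees, less where a joint would pass 70% of its speed; a pose out of reach is approached as far as the arm can. A call is refused whole if a number of a shift passes 62.5 or a number of a turn 10.7, either way. A call with a gripper value outside its range is refused whole. The fingers move at their own pace and stop on an object; "force" is the grip in N (left out, the last holds). Time passes only in rows, so rows that do not move let the fingers close. It gives the time, the measured TCP pose, the force and the opening at its end, in the units of the state.
- r.observe(): the state, without advancing time (a new reading comes with each control period).
- viewer.grab_frame(name): name is "scene" or "side" or "wrist"; returns the picture (400x640x3 uint8, red, green, blue); there is no depth.
- viewer.camera_model(name): a dict with "mtx" (3x3 intrinsics, pixels), "world_to_cam" (4x4, takes a point from world to camera coordinates). Camera axes: x right, y up, looking along -z (the intrinsics and any distortion apply to the point x, -y, -z); pixel columns grow to the right and rows downward; lengths in mm; the calibration is good to about 2 mm. A picture is of the moment at which its call begins: read the wrist's pose just before it. camera_model takes no time and is no camera call; for the wrist camera it gives the pose at the moment of the call.
- r.close_job(): hands the job in, once; it reports no verdict.
Trained networks look in the newest picture that a camera, given by its name, has taken for a name from the list of things; names that differ only in an ending like _2 or _b are one class to them, and where a whole thing is asked for, a point or a joint stands for the part that bears it (a point fixed in the world has none). Each returns a list of dicts, best first, with "conf" (0 to 1); they miss things now and then, are a little off and sometimes report something else, mostly with a low value. They report only what shows in the picture. A call takes as long as a camera call. They do not tell look-alikes from the thing itself.
- masks_of(target, camera): "region" (400x640 bool, what is visible of it).
- pinpoint(target, camera): "position" ([x, y, z] in mm, in world coordinates, good to about 4 mm: a listed point, or the origin of a listed thing).
The state is a dict: "clock": time; "joint_pos": joint angles; "joint_velocities": joint speeds; "joint_torque": joint torques, N m; "eef_pos": TCP position; "orientation": TCP orientation; "ft_force": force on the tool from outside, world axes, zero at the start; "moment": the same for the moment, N m; "opening": finger opening in mm.
Only numpy, scipy, OpenCV 4.12 (cv2) and the standard library are available. Lean on these libraries where they do the work, as an engineer would, in place of code of your own. Each camera call takes 0.05 s, during which the arm holds its last target. There are 200 camera calls.

## Working session

There is one attempt and no reset: what is moved stays moved. The work goes in short steps, Python scripts to look and compute and a tool call to move; the robot and the scene stay as the last step left them, time stands still between calls to the robot, and variables do not carry over. Pictures are saved under pics/ and viewed, about 12 in all and at most 16, crops included, and the job is handed in when it is done.

Besides the shell and the picture viewer there is one more tool, called after "Emit:" as name(argument=value, ...) on one line, values as JSON. send_rows: Moves the arm, as the interface text tells. Its arguments: {"type":"object","properties":{"rows":{"type":"array","items":{"type":"array","items":{"type":"number"}}},"force":{"type":"number"}},"required":["rows"]}

```bash
mkdir -p pics; ls
cat > h.py <<'E'
import numpy as np, cv2
from workcell import r, viewer, masks_of, pinpoint
def save(cam,fn):
    im=viewer.grab_frame(cam); cv2.imwrite('pics/'+fn,im[:,:,::-1]); return im
def proj(cam,p):
    m=viewer.camera_model(cam); c=np.array(m['world_to_cam'])@np.append(p,1); q=np.array(m['mtx'])@[c[0],-c[1],-c[2]]
    return q[:2]/q[2]
def back(cam,uv,z):
    m=viewer.camera_model(cam); W=np.array(m['world_to_cam']); d=np.linalg.inv(np.array(m['mtx']))@[uv[0],uv[1],1]
    d=W[:3,:3].T@[d[0],-d[1],-d[2]]; o=-W[:3,:3].T@W[:3,3]
    return o+d*(z-o[2])/d[2]
E
python3 - <<'E'
from h import *
print(r.observe()); print({k:np.round(v,2).tolist() for k,v in viewer.camera_model('scene').items() if not isinstance(v,str)})
for c in ['scene','side']:
    save(c,c+'0.png')
    for t in 'channel_mid square_box_mid round_box_mid hex_nut_mid channel_recess square_recess round_recess hex_recess stud_bolt_mid grease_jar_mid'.split():
        print(c,t,[(np.round(d['position']).tolist(),round(d['conf'],2),np.round(proj(c,d['position'])).tolist()) for d in pinpoint(t,c)[:4]])
E
```

```text
pics
{'clock': 0.0, 'joint_pos': array([-1.19552554e+00,  4.94209572e-01,  1.34617070e+00,  4.97155787e-06,
        1.30251130e+00, -9.54857389e-02]), 'joint_velocities': array([ 0.00073366,  0.00085837, -0.00089444, -0.00031602,  0.0006659 ,
        0.00012694]), 'joint_torque': array([ 1.37479351e-04, -8.82153726e+01, -3.83860481e+01, -2.55877976e-04,
        9.92186047e-03,  1.26673839e-05]), 'eef_pos': array([ 283.34051203, -556.63602867,  219.97046027]), 'orientation': array([-6.43443846e-04,  9.72426145e-01,  2.33210145e-01, -8.81847319e-05]), 'ft_force': array([0.24246377, 0.08708211, 0.72421552]), 'moment': array([ 0.01064474, -0.05110225,  0.01470162]), 'opening': 85.45929031668608}
{'mtx': [[367.54, 0.0, 321.64], [0.0, 367.54, 206.51], [0.0, 0.0, 1.0]], 'world_to_cam': [[0.52, 0.86, -0.01, -213.34], [-0.56, 0.35, 0.76, 295.32], [0.65, -0.38, 0.66, -1376.93], [0.0, 0.0, 0.0, 1.0]]}
scene channel_mid [([624.0, -120.0, 18.0], 0.94, [324.0, 239.0]), ([704.0, -5.0, 20.0], 0.86, [381.0, 240.0]), ([632.0, -469.0, 16.0], 0.69, [185.0, 304.0])]
scene square_box_mid [([621.0, 105.0, 
[... 748 characters left out ...]
89, [316.0, 196.0]), ([704.0, -6.0, 20.0], 0.56, [265.0, 204.0])]
side square_box_mid [([622.0, 108.0, 21.0], 0.74, [256.0, 238.0]), ([625.0, -293.0, 3.0], 0.64, [349.0, 173.0])]
side round_box_mid [([452.0, -327.0, 20.0], 0.47, [404.0, 184.0])]
side hex_nut_mid [([449.0, -121.0, 21.0], 0.64, [366.0, 220.0])]
side channel_recess [([460.0, 120.0, 9.0], 0.73, [303.0, 275.0])]
side square_recess [([449.0, 313.0, 3.0], 0.77, [244.0, 335.0])]
side round_recess [([623.0, -293.0, 5.0], 0.7, [349.0, 173.0])]
side hex_recess [([625.0, 308.0, 6.0], 0.95, [191.0, 290.0])]
side stud_bolt_mid [([542.0, 210.0, 26.0], 0.6, [248.0, 275.0])]
side grease_jar_mid [([531.0, -204.0, 29.0], 0.68, [358.0, 191.0])]
```

View pics/scene0.png

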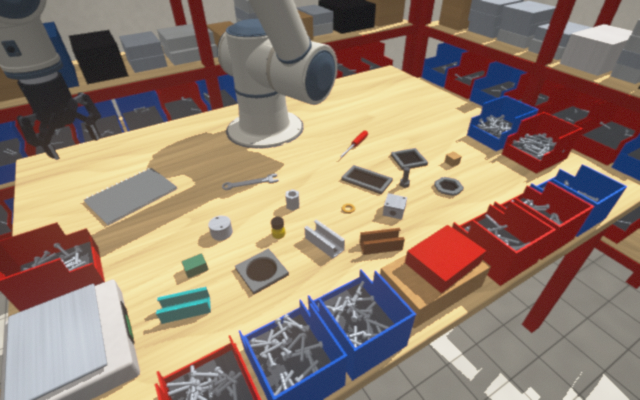

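View pics/side0.png

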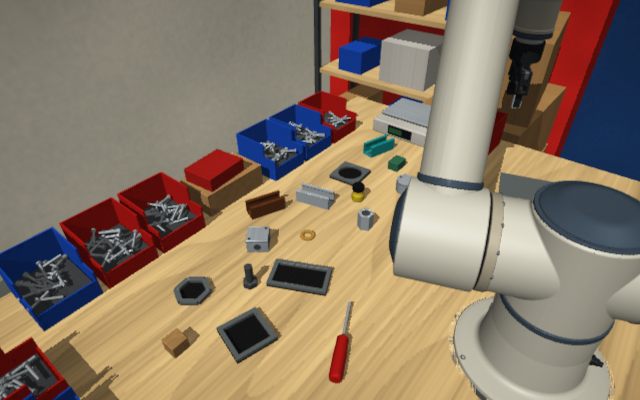

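```bash
cat >> h.py <<'E'
def pose():
    s=r.observe(); w,x,y,z=s['orientation']; 
    from scipy.spatial.transform import Rotation as R
    M=R.from_quat([x,y,z,w]).as_matrix(); return s,np.array(s['eef_pos']),M
def plan(*wps,step=58,n=None):
    """wps: (x,y,z,yaw_deg); prints rows"""
    s,p,M=pose(); yaw=np.degrees(np.arctan2(M[1,0],M[0,0]))
    print('t',round(s['clock'],2),'p',p.round(1),'yaw',round(yaw,1),'open',round(s['opening'],1),'tilt',(M[:2,2]*57.3).round(2),'F',np.round(s['ft_force'],1))
    for w in wps:
        t=np.array(w[:3],float); dy=(w[3]-yaw+180)%360-180
        k=max(1,int(np.ceil(np.linalg.norm(t-p)/step)),int(np.ceil(abs(dy)/10.5)))
        d=(t-p)/k
        print('->',w,'rows',k)
        for i in range(k):
            a=np.radians(yaw+dy*i/k); c,sn=np.cos(a),np.sin(a)
            print([round(v,1) for v in (d[0]*c+d[1]*sn, d[0]*sn-d[1]*c, -d[2],0,0,-dy/k)])
        p=t; yaw+=dy
E
python3 - <<'E'
from h import *
m=viewer.camera_model('wrist'); W=np.array(m['world_to_cam']); s,p,M=pose()
o=-W[:3,:3].T@W[:3,3]; print(np.round(m['mtx'],1).tolist(), 'cam in tool',(M.T@(o-p)).round(1),'look in tool',(M.T@(-W[2,:3])).round(3))
plan((480,-200,420,0))
E
```

```text
[[335.8, 0.0, 321.1], [0.0, 335.8, 205.6], [0.0, 0.0, 1.0]] cam in tool [  68.9   -0.  -153.2] look in tool [-0.271 -0.002  0.963]
t 1.1 p [ 283.5 -557.   220.6] yaw 27.0 open 85.1 tilt [ 0. -0.] F [-0.1  0.1 -0.1]
-> (480, -200, 420, 0) rows 8
[np.float64(42.1), np.float64(-28.6), np.float64(-24.9), 0, 0, np.float64(3.4)]
[np.float64(40.4), np.float64(-31.1), np.float64(-24.9), 0, 0, np.float64(3.4)]
[np.float64(38.5), np.float64(-33.4), np.float64(-24.9), 0, 0, np.float64(3.4)]
[np.float64(36.4), np.float64(-35.6), np.float64(-24.9), 0, 0, np.float64(3.4)]
[np.float64(34.3), np.float64(-37.7), np.float64(-24.9), 0, 0, np.float64(3.4)]
[np.float64(32.0), np.float64(-39.6), np.float64(-24.9), 0, 0, np.float64(3.4)]
[np.float64(29.6), np.float64(-41.4), np.float64(-24.9), 0, 0, np.float64(3.4)]
[np.float64(27.1), np.float64(-43.1), np.float64(-24.9), 0, 0, np.float64(3.4)]
```

Emit:
send_rows(rows=[[42, -29, -10, 0, 0, 3.4, -1], [40, -31, -10, 0, 0, 3.4, -1], [39, -33, -10, 0, 0, 3.4, -1], [36, -36, -10, 0, 0, 3.4, -1], [34, -38, -5, 0, 0, 3.4, -1], [42, -40, 0, 0, 0, 3.4, -1], [45, -41, 0, 0, 0, 3.4, -1], [50, -43, 0, 0, 0, 3.4, -1], [20, -30, 0, 0, 0, 0, -1], [0, 0, 0, 0, 0, 0, -1]])

```text
clock: 2.35
eef_pos: [555.1, -159.7, 267.6]
orientation: [0.001, 1.0, -0.011, 0.002]
ft_force: [-0.9, 0.2, -0.1]
opening: 85.4
```

```bash
sed -i 's/print(\[round(v,1) for/print([float(round(v,1)) for/' h.py
cat > look.py <<'E'
from h import *
import sys
plan()
save('wrist',sys.argv[1])
for t in sys.argv[2:]:
    print(t,'pin',[(np.round(d['position'],1).tolist(),round(d['conf'],2)) for d in pinpoint(t,'wrist')[:3]])
    zt={'channel_mid':38,'square_box_mid':38,'round_box_mid':38,'hex_nut_mid':44,'stud_bolt_mid':58,'grease_jar_mid':50}.get(t,12)
    for d in masks_of(t,'wrist')[:3]:
        m=d['region'].astype(np.uint8)
        c=max(cv2.findContours(m,0,2)[0],key=cv2.contourArea)[:,0,:].astype(float)
        q=np.array([back('wrist',u,zt)[:2] for u in c],np.float32)
        (cx,cy),wh,a=cv2.minAreaRect(q)
        print('   mask',round(d['conf'],2),m.sum(),'rect@top',round(cx,1),round(cy,1),np.round(wh,1),round(a,1))
E
python3 look.py w1.png channel_mid round_box_mid hex_nut_mid round_recess grease_jar_mid
```

```text
t 2.35 p [ 555.1 -159.7  267.6] yaw -1.3 open 85.4 tilt [ 0.2  -0.11] F [-0.9  0.2 -0.1]
channel_mid pin [([630.8, -468.8, 17.3], 0.93), ([706.0, -4.8, 19.0], 0.88), ([622.4, -117.2, 16.2], 0.77)]
   mask 0.91 3377 rect@top 621.9 -124.4 [98.9 43. ] 12.5
   mask 0.74 4138 rect@top 630.8 -461.2 [121.   47.6] 74.1
   mask 0.6 4075 rect@top 701.5 -13.8 [110.8  42.1] 68.1
round_box_mid pin [([448.8, -329.6, 20.1], 0.9)]
   mask 0.82 1904 rect@top 457.1 -324.3 [72.5 50.8] 55.7
hex_nut_mid pin [([451.9, -120.3, 21.6], 0.76)]
   mask 0.8 1034 rect@top 458.2 -123.5 [40.1 50.6] 82.6
round_recess pin [([625.5, -287.0, 4.2], 0.68)]
   mask 0.91 6562 rect@top 620.8 -292.6 [92.5 93.8] 5.3
grease_jar_mid pin [([533.8, -209.7, 27.5], 0.82)]
   mask 0.65 828 rect@top 537.0 -203.7 [39.6 32.8] 44.2
```

View pics/w1.png

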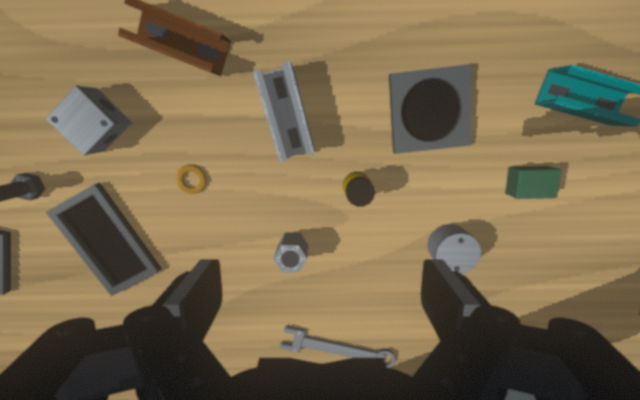

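```bash
cat > fit.py <<'E'
from h import *
import sys
from scipy.optimize import minimize
def prism(b,z0,z1): b=np.array(b,float); return np.vstack([np.c_[b,np.full(len(b),z)] for z in (z0,z1)])
def rect(a,b): return [(s*a/2,t*b/2) for s,t in ((1,1),(1,-1),(-1,-1),(-1,1))]
def ngon(n,R,o=0): a=np.arange(n)*2*np.pi/n+o; return np.c_[R*np.cos(a),R*np.sin(a)]
S={'channel_mid':prism(rect(100,41),0,38),'square_box_mid':prism(rect(54,54),0,38),'round_box_mid':prism(ngon(36,28),0,38),
'hex_nut_mid':prism(ngon(6,20.8),0,44),'channel_recess':prism(rect(136,77),0,12),'square_recess':prism(rect(90,90),0,12),
'round_recess':prism(rect(92,92),0,12),'hex_recess':prism(ngon(6,38),0,12),'grease_jar_mid':prism(ngon(36,18),0,50),'stud_bolt_mid':prism(ngon(6,17.3),0,13)}
def fit(t,cam,x,y,off=(0,0),z=0.):
    m=viewer.camera_model(cam);W=np.array(m['world_to_cam']);K=np.array(m['mtx'])
    ds=masks_of(t,cam); best=None
    for d in ds:
        v,u=np.nonzero(d['region']); c=back(cam,(u.mean(),v.mean()),15)[:2]
        e=np.hypot(c[0]-x,c[1]-y)
        if e<60 and (best is None or e<best[0]): best=(e,d)
    if best is None: print(t,'no mask');return
    reg=best[1]['region'].astype(np.uint8)
    cs=np.vstack(cv2.findContours(reg,0,2)[0]); H=cv2.convexHull(cs)
    k=8;v0=H[:,0].min(0)-15;sz=H[:,0].max(0)+15-v0
    T=np.zeros((sz[1]*k//2,sz[0]*k//2),np.uint8);k=k//2
    T=np.zeros((sz[1]*k,sz[0]*k),np.uint8)
    cv2.fillConvexPoly(T,((H[:,0]-v0+.5)*k).astype(int),1)
    def cost(p):
        a=p[2]/10;R=np.array([[np.cos(a),-np.sin(a)],[np.sin(a),np.cos(a)]])
        P=S[t].copy();P[:,:2]=P[:,:2]@R.T+[p[0],p[1]];P[:,2]+=z
        c=P@W[:3,:3].T+W[:3,3];q=np.c_[c[:,0],-c[:,1],-c[:,2]]@K.T;q=q[:,:2]/q[:,2:]
        h=cv2.convexHull(((q+.5-v0)*k).astype(np.float32)).astype(int)
        A=np.zeros_like(T);cv2.fillConvexPoly(A,h,1)
        return 1-(A&T).sum()/max(1,(A|T).sum())
    res=min((minimize(cost,[x,y,np.radians(a)*10],method='Nelder-Mead',options=dict(initial_simplex=np.array([[x,y,np.radians(a)*10]]*4)+np.vstack([np.zeros(3),np.diag([6,6,2.])]))) for a in range(0,180,30)),key=lambda q:q.fun)
    print(t,cam,'xy',res.x[:2].round(1),'yaw',round(np.degrees(res.x[2]/10)%180,1),'IoU',round(1-res.fun,3),'conf',round(best[1]['conf'],2))
G={'channel_mid':(622,-121),'square_box_mid':(621,106),'round_box_mid':(450,-327),'hex_nut_mid':(450,-121),'channel_recess':(463,122),
'square_recess':(448,312),'round_recess':(622,-293),'hex_recess':(623,308),'grease_jar_mid':(531,-204),'stud_bolt_mid':(542,213)}
if __name__=='__main__':
    cam=sys.argv[1]; save(cam,sys.argv[2])
    for t in sys.argv[3:]: fit(t,cam,*G[t])
    plan()
E
python3 fit.py wrist w1b.png channel_mid round_box_mid hex_nut_mid round_recess grease_jar_mid
python3 -c "
from h import *
plan((540,200,260,0))"
```

```text
channel_mid wrist xy [ 623.  -120.4] yaw 12.9 IoU 0.976 conf 0.63
round_box_mid wrist xy [ 450.4 -327.1] yaw 6.6 IoU 0.871 conf 0.74
hex_nut_mid wrist xy [ 451.6 -119.4] yaw 28.7 IoU 0.961 conf 0.63
round_recess wrist xy [ 623.  -290.4] yaw 5.1 IoU 0.974 conf 0.82
grease_jar_mid wrist xy [ 535.3 -203.3] yaw 2.7 IoU 0.858 conf 0.94
t 3.2 p [ 553.9 -161.9  267.7] yaw -1.4 open 85.4 tilt [ 0.19 -0.13] F [0.2 1.1 0.7]
t 3.2 p [ 553.9 -161.9  267.7] yaw -1.4 open 85.4 tilt [ 0.19 -0.13] F [0.2 1.1 0.7]
-> (540, 200, 260, 0) rows 7
[-3.3, -51.6, 1.1, 0.0, 0.0, -0.2]
[-3.1, -51.6, 1.1, 0.0, 0.0, -0.2]
[-2.9, -51.7, 1.1, 0.0, 0.0, -0.2]
[-2.7, -51.7, 1.1, 0.0, 0.0, -0.2]
[-2.5, -51.7, 1.1, 0.0, 0.0, -0.2]
[-2.4, -51.7, 1.1, 0.0, 0.0, -0.2]
[-2.2, -51.7, 1.1, 0.0, 0.0, -0.2]
```

Emit:
send_rows(rows=[[-3, -52, 1, 0, 0, 0, -1], [-3, -55, 1, 0, 0, 0, -1], [-3, -55, 1, 0, 0, 0, -1], [-3, -55, 1, 0, 0, 0, -1], [-3, -55, 1, 0, 0, 0, -1], [-3, -55, 1, 0, 0, 0, -1], [-3, -35, 1, 0, 0, 0, -1], [0, 0, 0, 0, 0, 0, -1]])

```text
clock: 4.2
eef_pos: [542.6, 211.5, 259.5]
orientation: [0.001, 1.0, -0.013, 0.003]
ft_force: [0.4, -0.8, 0.3]
opening: 85.3
```

```bash
python3 fit.py wrist w2.png square_box_mid channel_recess square_recess hex_recess stud_bolt_mid channel_mid
```

```text
square_box_mid wrist xy [619.9 105.1] yaw 40.9 IoU 0.974 conf 0.87
channel_recess wrist xy [466.4 125. ] yaw 26.6 IoU 0.973 conf 0.9
square_recess wrist xy [448.8 306.5] yaw 74.7 IoU 0.966 conf 0.76
hex_recess wrist xy [626.7 307. ] yaw 33.2 IoU 0.779 conf 0.56
stud_bolt_mid wrist xy [541.9 206.7] yaw 71.3 IoU 0.938 conf 0.72
channel_mid wrist xy [ 620.5 -111.8] yaw 13.1 IoU 0.829 conf 0.81
t 4.55 p [543.2 208.2 259.8] yaw -1.8 open 85.5 tilt [ 0.33 -0.16] F [-0.   0.1  0.3]
```

View pics/w2.png

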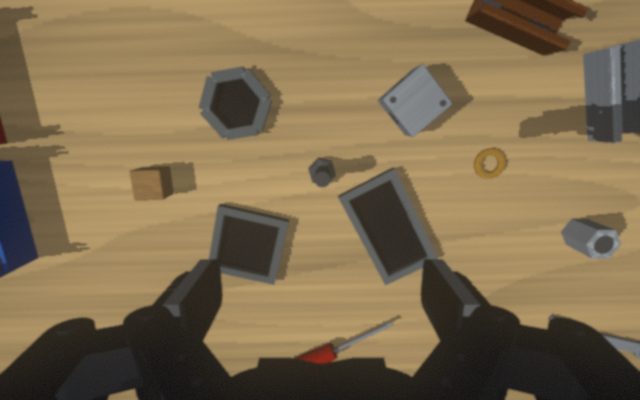

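```bash
python3 -c "
from h import *
plan((620,105,140,41))"
```

```text
t 4.55 p [543.2 208.2 259.8] yaw -1.8 open 85.5 tilt [ 0.33 -0.16] F [-0.   0.1  0.3]
-> (620, 105, 140, 41) rows 5
[16.0, 20.2, 24.0, 0.0, 0.0, -8.6]
[12.8, 22.3, 24.0, 0.0, 0.0, -8.6]
[9.4, 24.0, 24.0, 0.0, 0.0, -8.6]
[5.7, 25.1, 24.0, 0.0, 0.0, -8.6]
[1.9, 25.7, 24.0, 0.0, 0.0, -8.6]
```

Emit:
send_rows(rows=[[16, 20, 24, 0, 0, -8.6, -1], [13, 22, 24, 0, 0, -8.6, -1], [9, 24, 24, 0, 0, -8.6, -1], [6, 25, 24, 0, 0, -8.6, -1], [2, 26, 24, 0, 0, -8.6, -1], [0, 0, 0, 0, 0, 0, -1]])

```text
clock: 5.3
eef_pos: [625.5, 98.7, 138.3]
orientation: [0.003, 0.933, 0.361, 0.004]
ft_force: [0.3, -0.1, 0.1]
opening: 85.2
```

```bash
python3 fit.py wrist w3.png square_box_mid; python3 -c "
from h import *
plan((620,105,20,41),step=30)"
```

```text
square_box_mid wrist xy [620.3 107.1] yaw 40.2 IoU 0.986 conf 0.88
t 5.4 p [625.5 100.3 140.2] yaw 42.2 open 85.3 tilt [ 0.62 -0.09] F [-0.9 -0.1  1.1]
t 5.4 p [625.5 100.3 140.2] yaw 42.2 open 85.3 tilt [ 0.62 -0.09] F [-0.9 -0.1  1.1]
-> (620, 105, 20, 41) rows 5
[-0.2, -1.4, 24.0, 0.0, 0.0, 0.2]
[-0.2, -1.4, 24.0, 0.0, 0.0, 0.2]
[-0.2, -1.4, 24.0, 0.0, 0.0, 0.2]
[-0.2, -1.4, 24.0, 0.0, 0.0, 0.2]
[-0.2, -1.4, 24.0, 0.0, 0.0, 0.2]
```

View pics/w3.png

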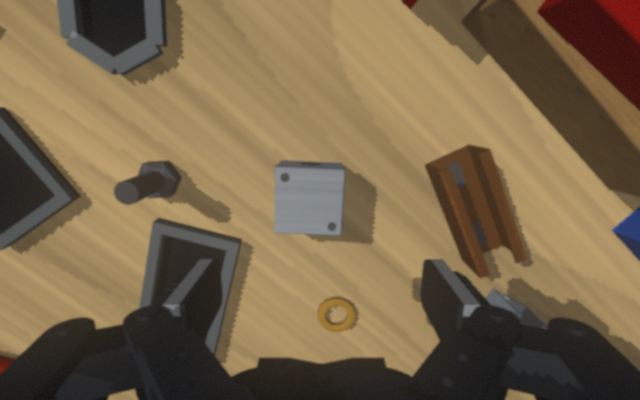

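Run:
```python
s=open('h.py').read()
s=s.replace("    for w in wps:\n","    c0=M.T@np.degrees(np.cross(M[:,2],[0,0,-1]))\n    for w in wps:\n",1)
s=s.replace("-d[2],0,0,-dy/k)","-d[2],c0[0]/k,c0[1]/k,-dy/k)").replace("        p=t; yaw+=dy","        p=t; yaw+=dy; c0=c0*0")
open('h.py','w').write(s)
from h import *
plan((620.3,106.8,20,40.5),step=30)
```

```text
t 5.4 p [625.5 100.3 140.2] yaw 42.2 open 85.3 tilt [ 0.62 -0.09] F [-0.9 -0.1  1.1]
-> (620.3, 106.8, 20, 40.5) rows 5
[0.1, -1.7, 24.0, 0.1, -0.1, 0.3]
[0.1, -1.7, 24.0, 0.1, -0.1, 0.3]
[0.1, -1.7, 24.0, 0.1, -0.1, 0.3]
[0.1, -1.7, 24.0, 0.1, -0.1, 0.3]
[0.1, -1.7, 24.0, 0.1, -0.1, 0.3]
```

Emit:
send_rows(rows=[[0, -2, 24, 0.1, -0.1, 0.3, -1], [0, -2, 24, 0.1, -0.1, 0.3, -1], [0, -2, 24, 0.1, -0.1, 0.3, -1], [0, -2, 24, 0.1, -0.1, 0.3, -1], [0, 0, 20, 0.1, -0.1, 0.3, -1], [0, 0, 0, 0, 0, 0, -1], [0, 0, 0, 0, 0, 0, -1]], force=40)

```text
clock: 6.28
eef_pos: [623.4, 110.0, 28.8]
orientation: [0.001, 0.939, 0.343, 0.004]
ft_force: [-0.4, 0.5, 0.7]
opening: 85.1
```

```bash
python3 -c "
from h import *
plan((620.3,106.8,20,40.5),step=30)"
```

```text
t 6.28 p [623.4 110.   28.8] yaw 40.1 open 85.1 tilt [0.52 0.05] F [-0.4  0.5  0.7]
-> (620.3, 106.8, 20, 40.5) rows 1
[-4.5, 0.5, 8.8, 0.3, -0.4, -0.4]
```

Emit:
send_rows(rows=[[-4, 0, 9, 0.3, -0.4, -0.4, -1], [0, 0, 0, 0, 0, 0, -1], [0, 0, 0, 0, 0, 0, 0.4], [0, 0, 0, 0, 0, 0, 1], [0, 0, 0, 0, 0, 0, 1], [0, 0, 0, 0, 0, 0, 1], [0, 0, 0, 0, 0, 0, 1], [0, 0, 0, 0, 0, 0, 1]], force=40)

```text
clock: 7.28
eef_pos: [621.3, 107.2, 21.4]
orientation: [0.0, 0.938, 0.346, 0.001]
ft_force: [0.0, -0.2, 1.0]
opening: 51.7
```

```bash
python3 -c "
from h import *
plan((610,115,115,40.5),(449,307,115,75))"
```

```text
t 7.28 p [621.3 107.2  21.4] yaw 40.5 open 51.7 tilt [0.15 0.03] F [ 0.  -0.2  1. ]
-> (610, 115, 115, 40.5) rows 2
[-1.7, -6.6, -46.8, 0.0, -0.1, 0.0]
[-1.7, -6.6, -46.8, 0.0, -0.1, 0.0]
-> (449, 307, 115, 75) rows 5
[0.5, -50.1, -0.0, 0.0, -0.0, -6.9]
[6.5, -49.7, -0.0, 0.0, -0.0, -6.9]
[12.4, -48.6, -0.0, 0.0, -0.0, -6.9]
[18.1, -46.7, -0.0, 0.0, -0.0, -6.9]
[23.6, -44.2, -0.0, 0.0, -0.0, -6.9]
```

Emit:
send_rows(rows=[[0, 0, -40, 0, 0, 0, 1], [0, -5, -50, 0, 0, 0, 1], [0, -20, -14, 0, 0, -3, 1], [0.5, -45, 0, 0, 0, -6.9, 1], [6, -50, 0, 0, 0, -6.9, 1], [12, -49, 0, 0, 0, -6.9, 1], [18, -47, 0, 0, 0, -6.9, 1], [24, -44, 0, 0, 0, -6.9, 1], [0, 0, 0, 0, 0, 0, 1]])

```text
clock: 8.4
eef_pos: [424.0, 310.0, 124.0]
orientation: [-0.001, 0.768, 0.641, -0.001]
ft_force: [0.3, -0.3, -2.5]
opening: 52.0
```

```bash
python3 fit.py wrist w4.png square_recess; python3 -c "
from h import *
plan((449,307,60,75),(449,307,25,75),step=30)"
```

```text
square_recess wrist xy [450.2 309.6] yaw 164.9 IoU 0.819 conf 0.96
t 8.5 p [426.5 308.5 124.2] yaw 79.4 open 51.6 tilt [-0.1  -0.04] F [ 0.3 -0.5 -1.4]
t 8.5 p [426.5 308.5 124.2] yaw 79.4 open 51.6 tilt [-0.1  -0.04] F [ 0.3 -0.5 -1.4]
-> (449, 307, 60, 75) rows 3
[0.9, 7.5, 21.4, -0.0, 0.0, 1.5]
[1.1, 7.5, 21.4, -0.0, 0.0, 1.5]
[1.3, 7.4, 21.4, -0.0, 0.0, 1.5]
-> (449, 307, 25, 75) rows 2
[0.0, 0.0, 17.5, -0.0, 0.0, -0.0]
[0.0, 0.0, 17.5, -0.0, 0.0, -0.0]
```

View pics/w4.png

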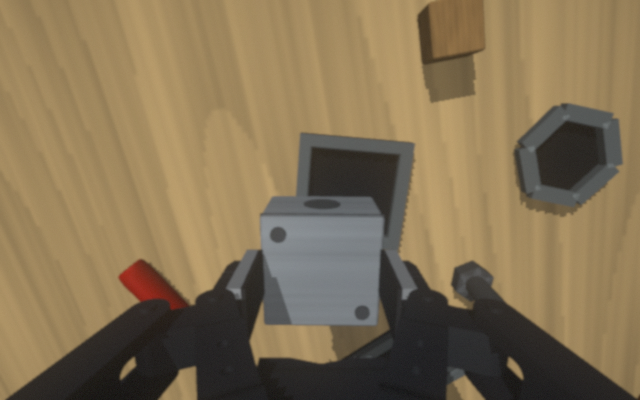

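Emit:
send_rows(rows=[[1, 7.5, 20, 0, 0, 1.5, 1], [1, 7.5, 20, 0, 0, 1.5, 1], [1, 7.5, 20, 0, 0, 1.5, 1], [0, 0, 0, 0, 0, 0, 1], [0, 0, 0, 0, 0, 0, 1]])

```text
clock: 9.12
eef_pos: [452.4, 303.6, 62.2]
orientation: [0.0, 0.796, 0.605, -0.001]
ft_force: [0.5, 0.3, -1.8]
opening: 52.2
```

```bash
python3 -c "
from h import *
plan((449.5,308,25.5,74.8),step=20)"
```

```text
t 9.12 p [452.4 303.6  62.2] yaw 74.4 open 52.2 tilt [-0.06 -0.05] F [ 0.5  0.3 -1.8]
-> (449.5, 308, 25.5, 74.8) rows 2
[1.7, -2.0, 18.4, -0.0, 0.0, -0.2]
[1.8, -2.0, 18.4, -0.0, 0.0, -0.2]
```

Emit:
send_rows(rows=[[3, -3, 10, 0, 0, -0.3, 1], [0, -1, 10, 0, 0, 0, 1], [0, 0, 9, 0, 0, 0, 1], [0, 0, 5, 0, 0, 0, 1], [0, 0, 1, 0, 0, 0, 1], [0, 0, 0, 0, 0, 0, 1]])

```text
clock: 9.88
eef_pos: [449.2, 308.0, 26.0]
orientation: [0.0, 0.794, 0.607, 0.0]
ft_force: [0.6, 0.6, -3.1]
opening: 51.8
```

```bash
python3 -c "
from h import *
plan((449.5,308,25.5,74.8),step=20)"
```

```text
t 9.88 p [449.2 308.   26. ] yaw 74.8 open 51.8 tilt [ 0.01 -0.01] F [ 0.6  0.6 -3.1]
-> (449.5, 308, 25.5, 74.8) rows 1
[0.1, 0.3, 0.5, 0.0, 0.0, 0.0]
```

Release, lift, look.

Emit:
send_rows(rows=[[0, 0, 0, 0, 0, 0, 0.3], [0, 0, 0, 0, 0, 0, -0.3], [0, 0, 0, 0, 0, 0, -1], [0, 0, 0, 0, 0, 0, -1], [0, 0, -20, 0, 0, 0, -1], [0, 0, -40, 0, 0, 0, -1], [0, 0, -40, 0, 0, 0, -1], [0, 0, -20, 0, 0, 0, -1], [0, 0, 0, 0, 0, 0, -1]])

```text
clock: 11.0
eef_pos: [449.5, 308.1, 150.3]
orientation: [0.0, 0.794, 0.607, 0.001]
ft_force: [-0.4, 0.4, -1.1]
opening: 85.4
```

Run:
```python
import fit
from h import *
save('wrist','w5.png')
fit.fit('square_box_mid','wrist',449,308,z=4.); fit.fit('square_recess','wrist',449,308)
plan((440,250,180,60),(451,-290,180,-30),(451,-327,140,-30))
```

```text
square_box_mid wrist xy [448.6 306.6] yaw 165.1 IoU 0.944 conf 0.95
square_recess wrist xy [447.3 309.3] yaw 164.7 IoU 0.982 conf 0.97
t 11.15 p [448.4 307.5 148.2] yaw 74.8 open 85.4 tilt [-0.12 -0.08] F [-0.2  0.8  0.5]
-> (440, 250, 180, 60) rows 2
[-28.8, 3.5, -15.9, -0.0, 0.1, 7.4]
[-28.1, 7.2, -15.9, -0.0, 0.1, 7.4]
-> (451, -290, 180, -30) rows 10
[-46.2, 28.0, -0.0, -0.0, 0.0, 9.0]
[-41.3, 34.8, -0.0, -0.0, 0.0, 9.0]
[-35.3, 40.9, -0.0, -0.0, 0.0, 9.0]
[-28.5, 45.9, -0.0, -0.0, 0.0, 9.0]
[-21.0, 49.8, -0.0, -0.0, 0.0, 9.0]
[-12.9, 52.4, -0.0, -0.0, 0.0, 9.0]
[-4.6, 53.8, -0.0, -0.0, 0.0, 9.0]
[3.9, 53.9, -0.0, -0.0, 0.0, 9.0]
[12.3, 52.6, -0.0, -0.0, 0.0, 9.0]
[20.4, 50.0, -0.0, -0.0, 0.0, 9.0]
-> (451, -327, 140, -30) rows 1
[18.5, 32.0, 40.0, -0.0, 0.0, -0.0]
```

View pics/w5.png

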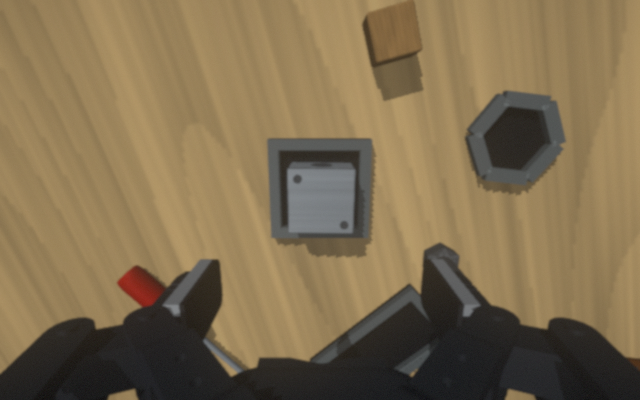

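Emit:
send_rows(rows=[[-29, 3.5, -16, 0, 0, 7.4, -1], [-28, 7, -16, 0, 0, 7.4, -1], [-46, 28, 0, 0, 0, 9, -1], [-41, 35, 0, 0, 0, 9, -1], [-35, 41, 0, 0, 0, 9, -1], [-28, 46, 0, 0, 0, 9, -1], [-21, 50, 0, 0, 0, 9, -1], [-13, 52, 0, 0, 0, 9, -1], [-5, 54, 0, 0, 0, 9, -1], [4, 54, 0, 0, 0, 9, -1], [12, 53, 0, 0, 0, 9, -1], [20, 50, 0, 0, 0, 9, -1], [18, 32, 20, 0, 0, 0, -1], [0, 0, 20, 0, 0, 0, -1], [0, 0, 0, 0, 0, 0, -1]])

```text
clock: 13.02
eef_pos: [424.9, -346.1, 125.8]
orientation: [0.001, 0.957, -0.288, -0.011]
ft_force: [-0.3, 0.6, 0.3]
opening: 85.5
```

```bash
python3 fit.py wrist w6.png round_box_mid; python3 -c "
from h import *
plan((450.5,-327,60,-30),step=30)"
```

```text
round_box_mid wrist xy [ 450.9 -327.6] yaw 12.8 IoU 0.965 conf 0.74
t 13.12 p [ 425.9 -346.4  127.5] yaw -33.5 open 85.4 tilt [-1.14  0.09] F [0.3 0.5 0.3]
t 13.12 p [ 425.9 -346.4  127.5] yaw -33.5 open 85.4 tilt [-1.14  0.09] F [0.3 0.5 0.3]
-> (450.5, -327, 60, -30) rows 3
[3.3, -9.9, 22.5, 0.2, 0.3, -1.2]
[3.5, -9.8, 22.5, 0.2, 0.3, -1.2]
[3.7, -9.8, 22.5, 0.2, 0.3, -1.2]
```

Emit:
send_rows(rows=[[3.5, -10, 20, 0.2, 0.3, -1.2, -1], [3.5, -10, 20, 0.2, 0.3, -1.2, -1], [3.5, -10, 20, 0.2, 0.3, -1.2, -1], [0, 0, 0, 0, 0, 0, -1], [0, 0, 0, 0, 0, 0, -1]])

```text
clock: 13.75
eef_pos: [453.1, -325.4, 70.3]
orientation: [0.0, 0.967, -0.255, 0.002]
ft_force: [-0.4, -0.6, 0.6]
opening: 85.1
```

```bash
python3 -c "
from h import *
plan((450.7,-327.3,20,-30),step=20)"
```

```text
t 13.75 p [ 453.1 -325.4   70.3] yaw -29.6 open 85.1 tilt [ 0.2 -0.1] F [-0.4 -0.6  0.6]
-> (450.7, -327.3, 20, -30) rows 3
[-0.4, 0.9, 16.8, -0.0, -0.1, 0.1]
[-0.4, 0.9, 16.8, -0.0, -0.1, 0.1]
[-0.4, 0.9, 16.8, -0.0, -0.1, 0.1]
```

Emit:
send_rows(rows=[[-1, 3, 20, 0, -0.2, 0.2, -1], [0, 0, 20, 0, 0, 0, -1], [0, 0, 14, 0, 0, 0, -1], [0, 0, 1, 0, 0, 0, -1], [0, 0, 0, 0, 0, 0, -1], [0, 0, 0, 0, 0, 0, 0.4], [0, 0, 0, 0, 0, 0, 1], [0, 0, 0, 0, 0, 0, 1], [0, 0, 0, 0, 0, 0, 1], [0, 0, 0, 0, 0, 0, 1], [0, 0, 0, 0, 0, 0, 1]])

```text
clock: 15.12
eef_pos: [453.2, -330.8, 20.7]
orientation: [0.002, 0.966, -0.258, 0.004]
ft_force: [-0.4, -0.3, -0.7]
opening: 53.2
```

```bash
python3 -c "
from h import *
plan((455,-327,110,-30),(623,-290.5,110,-20))"
```

```text
t 15.12 p [ 453.2 -330.8   20.7] yaw -29.8 open 53.2 tilt [ 0.4  -0.38] F [-0.4 -0.3 -0.7]
-> (455, -327, 110, -30) rows 2
[-0.1, -2.1, -44.6, 0.1, -0.3, 0.1]
[-0.2, -2.1, -44.6, 0.1, -0.3, 0.1]
-> (623, -290.5, 110, -20) rows 3
[42.4, -38.5, -0.0, 0.0, -0.0, -3.3]
[44.6, -36.0, -0.0, 0.0, -0.0, -3.3]
[46.6, -33.4, -0.0, 0.0, -0.0, -3.3]
```

Emit:
send_rows(rows=[[0, 0, -40, 0.1, -0.3, 0, 1], [0, 0, -45, 0.1, -0.2, 0, 1], [20, -20, -5, 0, 0, 0, 1], [42, -36, 0, 0, 0, -3.3, 1], [45, -36, 0, 0, 0, -3.3, 1], [30, -20, 0, 0, 0, -3.3, 1], [0, 0, 0, 0, 0, 0, 1], [0, 0, 0, 0, 0, 0, 1]])

```text
clock: 16.12
eef_pos: [630.1, -292.4, 112.8]
orientation: [-0.001, 0.985, -0.171, -0.001]
ft_force: [0.0, -0.2, -0.9]
opening: 52.8
```

```bash
python3 fit.py wrist w7.png round_recess; python3 -c "
from h import *
plan((626.5,-292,60,-20),step=30)"
```

```text
round_recess wrist xy [ 622.9 -291.4] yaw 5.3 IoU 0.846 conf 0.75
t 16.23 p [ 629.9 -292.7  113.1] yaw -19.8 open 53.0 tilt [-0.02  0.14] F [-0.1 -0.1 -0.9]
t 16.23 p [ 629.9 -292.7  113.1] yaw -19.8 open 53.0 tilt [-0.02  0.14] F [-0.1 -0.1 -0.9]
-> (626.5, -292, 60, -20) rows 2
[-1.7, 0.2, 26.6, -0.1, 0.0, 0.1]
[-1.7, 0.3, 26.6, -0.1, 0.0, 0.1]
```

View pics/w7.png

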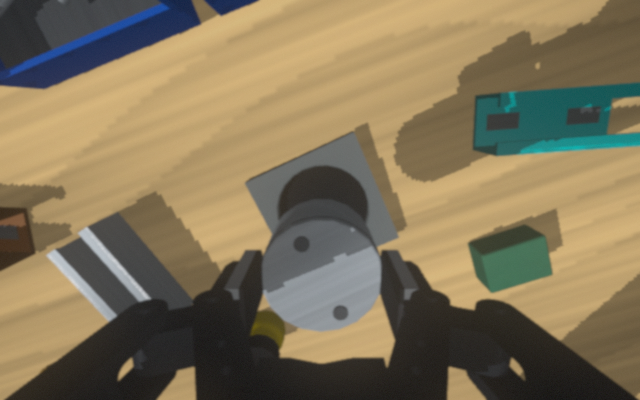

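Emit:
send_rows(rows=[[-3.5, 0.5, 25, 0, 0, 0, 1], [0, 0, 25, 0, 0, 0, 1], [0, 0, 15, 0, 0, 0, 1], [0, 0, 10, 0, 0, 0, 1], [0, 0, 0, 0, 0, 0, 1], [0, 0, 0, 0, 0, 0, 1]])

```text
clock: 16.98
eef_pos: [624.1, -294.1, 38.3]
orientation: [-0.001, 0.985, -0.174, 0.0]
ft_force: [-0.4, -0.3, -0.6]
opening: 52.9
```

```bash
python3 -c "
from h import *
plan((626.5,-292,25,-20),step=10)"
```

```text
t 16.98 p [ 624.1 -294.1   38.3] yaw -20.0 open 52.9 tilt [0.07 0.07] F [-0.4 -0.3 -0.6]
-> (626.5, -292, 25, -20) rows 2
[0.8, -1.4, 6.7, -0.0, -0.0, -0.0]
[0.8, -1.4, 6.7, -0.0, -0.0, -0.0]
```

Emit:
send_rows(rows=[[2, -3, 4, 0, 0, 0, 1], [0, 0, 5, 0, 0, 0, 1], [0, 0, 4, 0, 0, 0, 1], [0, 0, 1, 0, 0, 0, 1], [0, 0, 0, 0, 0, 0, 1], [0, 0, 0, 0, 0, 0, 1]])

```text
clock: 17.73
eef_pos: [628.0, -292.0, 24.7]
orientation: [-0.0, 0.985, -0.174, 0.001]
ft_force: [0.3, 1.4, -1.6]
opening: 52.9
```

```bash
python3 -c "
from h import *
plan((626.5,-292,25,-20),step=10)"
```

```text
t 17.73 p [ 628.  -292.    24.7] yaw -20.0 open 52.9 tilt [0.16 0.02] F [ 0.3  1.4 -1.6]
-> (626.5, -292, 25, -20) rows 1
[-1.4, 0.5, -0.3, -0.1, -0.1, -0.0]
```

Emit:
send_rows(rows=[[-1, 0, 0, 0, 0, 0, 1], [0, 0, 0, 0, 0, 0, 0.3], [0, 0, 0, 0, 0, 0, -0.3], [0, 0, 0, 0, 0, 0, -1], [0, 0, 0, 0, 0, 0, -1], [0, 0, -20, 0, 0, 0, -1], [0, 0, -40, 0, 0, 0, -1], [0, 0, -40, 0, 0, 0, -1], [0, 0, -20, 0, 0, 0, -1], [0, 0, 0, 0, 0, 0, -1]])

```text
clock: 18.98
eef_pos: [627.4, -292.2, 154.6]
orientation: [0.0, 0.985, -0.174, 0.003]
ft_force: [0.4, 0.3, -0.6]
opening: 85.5
```

Run:
```python
import fit
from h import *
save('wrist','w8.png')
fit.fit('round_box_mid','wrist',623,-291,z=4.); fit.fit('round_recess','wrist',623,-291)
plan((623,-120,140,13))
```

```text
round_box_mid wrist xy [ 623.8 -290.2] yaw 6.9 IoU 0.957 conf 0.71
round_recess wrist xy [ 622.1 -290.9] yaw 95.3 IoU 0.987 conf 0.83
t 19.12 p [ 626.2 -291.6  151.3] yaw -20.0 open 85.5 tilt [0.15 0.02] F [ 0.1 -0.2 -0.3]
-> (623, -120, 140, 13) rows 4
[-15.4, -40.0, 2.8, -0.0, -0.0, -8.3]
[-9.5, -41.8, 2.8, -0.0, -0.0, -8.3]
[-3.4, -42.8, 2.8, -0.0, -0.0, -8.3]
[2.7, -42.8, 2.8, -0.0, -0.0, -8.3]
```

View pics/w8.png

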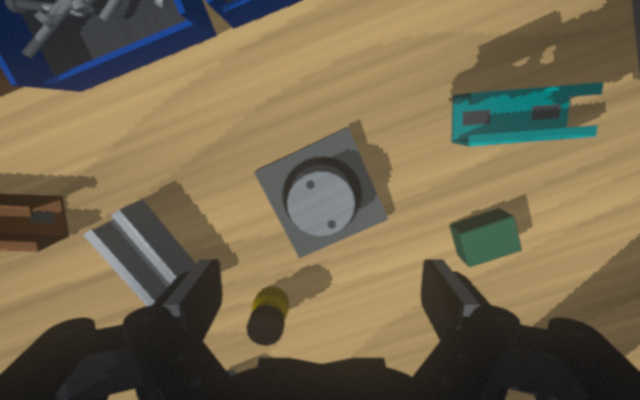

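Round box sits in its recess. Next, the channel.

Emit:
send_rows(rows=[[-15, -40, 3, 0, 0, -8.3, -1], [-9, -42, 3, 0, 0, -8.3, -1], [-3, -43, 3, 0, 0, -8.3, -1], [3, -43, 3, 0, 0, -8.3, -1], [0, 0, 0, 0, 0, 0, -1], [0, 0, 0, 0, 0, 0, -1]])

```text
clock: 19.88
eef_pos: [620.0, -114.6, 132.3]
orientation: [-0.002, 0.992, 0.123, -0.003]
ft_force: [-0.3, 0.4, 0.1]
opening: 85.6
```

```bash
python3 fit.py wrist w9.png channel_mid; python3 -c "
from h import *
plan((623,-120.5,70,13),step=30)"
```

```text
channel_mid wrist xy [ 623.3 -121. ] yaw 13.5 IoU 0.984 conf 0.57
t 19.98 p [ 620.  -115.1  132.4] yaw 14.1 open 85.7 tilt [-0.41  0.21] F [-0.  -0.2  0. ]
t 19.98 p [ 620.  -115.1  132.4] yaw 14.1 open 85.7 tilt [-0.41  0.21] F [-0.  -0.2  0. ]
-> (623, -120.5, 70, 13) rows 3
[0.5, 2.0, 20.8, -0.1, 0.1, 0.4]
[0.5, 2.0, 20.8, -0.1, 0.1, 0.4]
[0.6, 2.0, 20.8, -0.1, 0.1, 0.4]
```

View pics/w9.png

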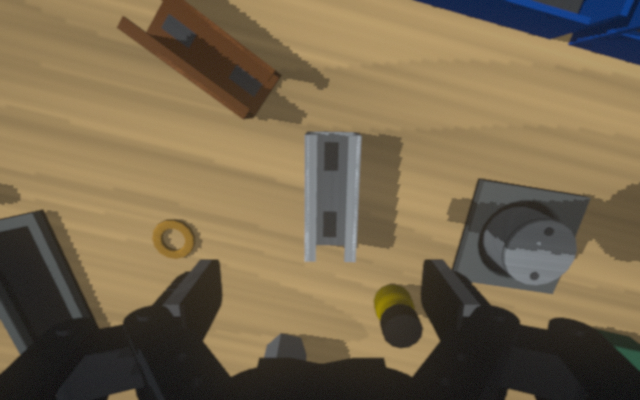

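Emit:
send_rows(rows=[[0.5, 2, 21, -0.1, 0.1, 0.2, -1], [0.5, 2, 21, -0.1, 0.1, 0.2, -1], [0.5, 2, 21, 0, 0, 0.2, -1], [0, 0, 0, 0, 0, 0, -1], [0, 0, 0, 0, 0, 0, -1]])

```text
clock: 20.6
eef_pos: [623.5, -125.7, 68.5]
orientation: [-0.0, 0.994, 0.112, -0.0]
ft_force: [-0.4, -0.1, 0.5]
opening: 85.3
```

```bash
python3 -c "
from h import *
plan((623.2,-120.8,20,13.3),step=20)"
```

```text
t 20.6 p [ 623.5 -125.7   68.5] yaw 12.9 open 85.3 tilt [-0.05  0.01] F [-0.4 -0.1  0.5]
-> (623.2, -120.8, 20, 13.3) rows 3
[0.3, -1.6, 16.2, -0.0, 0.0, -0.1]
[0.3, -1.6, 16.2, -0.0, 0.0, -0.1]
[0.3, -1.6, 16.2, -0.0, 0.0, -0.1]
```

Emit:
send_rows(rows=[[0.5, -3, 19, 0, 0, -0.3, -1], [0.5, -1, 19, 0, 0, 0, -1], [0, 0, 13, 0, 0, 0, -1], [0, 0, 1, 0, 0, 0, -1], [0, 0, 0, 0, 0, 0, -1], [0, 0, 0, 0, 0, 0, 0.3], [0, 0, 0, 0, 0, 0, 1], [0, 0, 0, 0, 0, 0, 1], [0, 0, 0, 0, 0, 0, 1], [0, 0, 0, 0, 0, 0, 1], [0, 0, 0, 0, 0, 0, 1], [0, 0, 0, 0, 0, 0, 1]], force=40)

```text
clock: 22.1
eef_pos: [626.1, -123.0, 18.8]
orientation: [0.001, 0.993, 0.114, 0.002]
ft_force: [0.2, 0.3, -0.3]
opening: 39.4
```

```bash
python3 -c "
from h import *
plan((623,-120,120,13),(466,125,120,26.6))"
```

```text
t 22.1 p [ 626.1 -123.    18.8] yaw 13.1 open 39.4 tilt [ 0.28 -0.1 ] F [ 0.2  0.3 -0.3]
-> (623, -120, 120, 13) rows 2
[-1.2, -1.8, -50.6, 0.1, -0.1, 0.1]
[-1.2, -1.8, -50.6, 0.1, -0.1, 0.1]
-> (466, 125, 120, 26.6) rows 6
[-16.3, -45.7, -0.0, 0.0, -0.0, -2.3]
[-14.5, -46.3, -0.0, 0.0, -0.0, -2.3]
[-12.6, -46.8, -0.0, 0.0, -0.0, -2.3]
[-10.8, -47.3, -0.0, 0.0, -0.0, -2.3]
[-8.9, -47.7, -0.0, 0.0, -0.0, -2.3]
[-7.0, -48.0, -0.0, 0.0, -0.0, -2.3]
```

Emit:
send_rows(rows=[[0, 0, -40, 0.1, 0, 0, 1], [0, 0, -50, 0.1, 0, 0, 1], [-5, -20, -15, 0, 0, -1, 1], [-16, -44, 0, 0, 0, -2.3, 1], [-14, -46, 0, 0, 0, -2.3, 1], [-13, -47, 0, 0, 0, -2.3, 1], [-11, -47, 0, 0, 0, -2.3, 1], [-9, -48, 0, 0, 0, -2.3, 1], [-4, -30, 0, 0, 0, -1, 1], [0, 0, 0, 0, 0, 0, 1], [0, 0, 0, 0, 0, 0, 1]])

```text
clock: 23.48
eef_pos: [450.9, 129.9, 122.1]
orientation: [-0.002, 0.972, 0.236, -0.002]
ft_force: [0.6, -0.8, -2.7]
opening: 39.7
```

```bash
python3 fit.py wrist w10.png channel_recess stud_bolt_mid; python3 -c "
from h import *
plan((468.5,126,60,26.6),step=30)"
```

```text
channel_recess wrist xy [491.8 120.5] yaw 68.7 IoU 0.734 conf 0.62
stud_bolt_mid wrist xy [542.6 210.8] yaw 13.9 IoU 0.868 conf 0.68
t 23.62 p [451.5 129.3 122.2] yaw 27.3 open 39.4 tilt [-0.27  0.15] F [-0.4  0.3 -3. ]
t 23.62 p [451.5 129.3 122.2] yaw 27.3 open 39.4 tilt [-0.27  0.15] F [-0.4  0.3 -3. ]
-> (468.5, 126, 60, 26.6) rows 3
[4.5, 3.6, 20.7, -0.1, 0.1, 0.2]
[4.5, 3.6, 20.7, -0.1, 0.1, 0.2]
[4.6, 3.5, 20.7, -0.1, 0.1, 0.2]
```

View pics/w10.png

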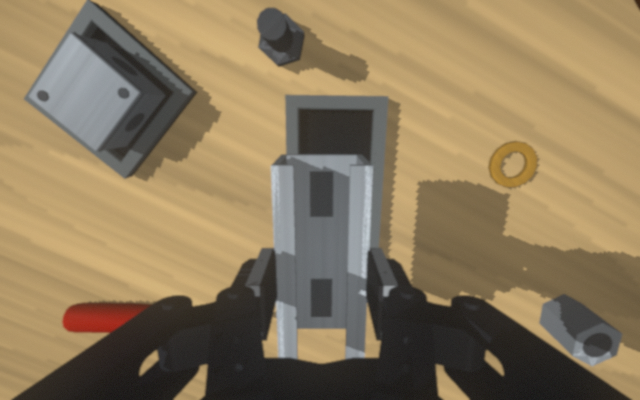

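```bash
python3 -c "
from h import *
a=back('wrist',(286.5,96),12)[:2];b=back('wrist',(387,97),12)[:2];d=(a-b)/np.linalg.norm(a-b);n=np.array([d[1],-d[0]])
print(a,b,np.linalg.norm(a-b),'yaw',np.degrees(np.arctan2(n[1],n[0])),'centre',(a+b)/2-68*n)"
```

```text
[509.72602209 189.53925187] [543.46404476 122.62344872] 74.93983510341572 yaw 26.756609715107906 centre [465.87599651 125.46765147]
```

Emit:
send_rows(rows=[[6, 4, 20, -0.1, 0.1, 0.2, 1], [6, 4, 20, -0.1, 0.1, 0.2, 1], [6, 4, 20, 0, 0, 0.2, 1], [0, 0, 0, 0, 0, 0, 1], [0, 0, 0, 0, 0, 0, 1]])

```text
clock: 24.25
eef_pos: [475.9, 124.2, 61.1]
orientation: [-0.0, 0.974, 0.228, 0.001]
ft_force: [0.6, 1.2, -2.5]
opening: 39.5
```

```bash
python3 -c "
from h import *
plan((468.5,126,23.5,26.6),step=20)"
```

```text
t 24.25 p [475.9 124.2  61.1] yaw 26.4 open 39.5 tilt [0.13 0.07] F [ 0.6  1.2 -2.5]
-> (468.5, 126, 23.5, 26.6) rows 2
[-2.9, -2.4, 18.8, -0.0, -0.1, -0.1]
[-2.9, -2.4, 18.8, -0.0, -0.1, -0.1]
```

Tray centre confirmed at (466, 125).

Emit:
send_rows(rows=[[-6, -5, 10, 0, 0, -0.2, 1], [-1, 0, 10, 0, 0, 0, 1], [0, 0, 10, 0, 0, 0, 1], [0, 0, 5, 0, 0, 0, 1], [0, 0, 1, 0, 0, 0, 1], [0, 0, 0, 0, 0, 0, 1]])

```text
clock: 25.0
eef_pos: [467.0, 125.8, 23.7]
orientation: [-0.0, 0.973, 0.23, 0.002]
ft_force: [1.0, -0.3, -1.9]
opening: 39.5
```

```bash
python3 -c "
from h import *
plan((468.5,126,23.3,26.6),step=20)"
```

```text
t 25.0 p [467.  125.8  23.7] yaw 26.6 open 39.5 tilt [0.21 0.08] F [ 1.  -0.3 -1.9]
-> (468.5, 126, 23.3, 26.6) rows 1
[1.4, 0.5, 0.4, 0.0, -0.2, -0.0]
```

Emit:
send_rows(rows=[[0, 0, 0.5, 0, 0, 0, 1], [0, 0, 0, 0, 0, 0, 0.4], [0, 0, 0, 0, 0, 0, -0.3], [0, 0, 0, 0, 0, 0, -1], [0, 0, 0, 0, 0, 0, -1], [0, 0, -20, 0, 0, 0, -1], [0, 0, -40, 0, 0, 0, -1], [0, 0, -40, 0, 0, 0, -1], [0, 0, -20, 0, 0, 0, -1], [0, 0, 0, 0, 0, 0, -1]])

```text
clock: 26.25
eef_pos: [466.8, 125.6, 147.4]
orientation: [-0.0, 0.973, 0.23, 0.003]
ft_force: [0.1, -1.0, -0.8]
opening: 85.5
```

Run:
```python
import fit
from h import *
save('wrist','w11.png')
fit.fit('channel_mid','wrist',466,125,z=4.); fit.fit('channel_recess','wrist',466,125)
plan((451.5,-119.5,140,28.7))
```

```text
channel_mid wrist xy [464.8 124.9] yaw 26.6 IoU 0.98 conf 0.67
channel_recess wrist xy [465.  126.3] yaw 26.7 IoU 0.987 conf 0.75
t 26.4 p [465.7 125.4 145.5] yaw 26.6 open 85.2 tilt [0.06 0.06] F [-0.6  0.4 -0.5]
-> (451.5, -119.5, 140, 28.7) rows 5
[-24.4, 42.5, 1.1, -0.0, -0.0, -0.4]
[-24.8, 42.4, 1.1, -0.0, -0.0, -0.4]
[-25.1, 42.2, 1.1, -0.0, -0.0, -0.4]
[-25.4, 42.0, 1.1, -0.0, -0.0, -0.4]
[-25.7, 41.8, 1.1, -0.0, -0.0, -0.4]
```

View pics/w11.png

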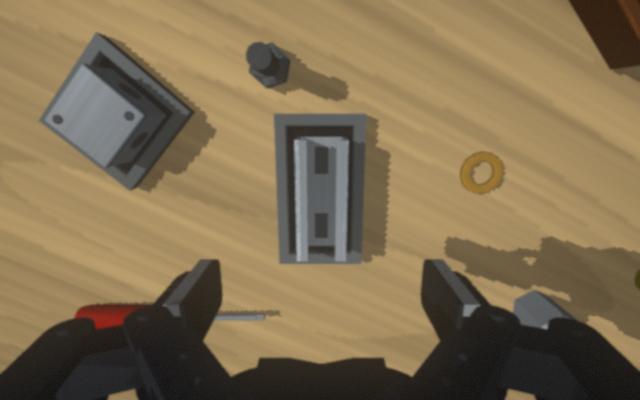

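Channel centred in the recess. Now the nut.

Emit:
send_rows(rows=[[-24, 42, 1, 0, 0, -0.4, -1], [-25, 42, 1, 0, 0, -0.4, -1], [-25, 42, 1, 0, 0, -0.4, -1], [-25, 42, 1, 0, 0, -0.4, -1], [-26, 42, 1, 0, 0, -0.4, -1], [0, 0, 0, 0, 0, 0, -1], [0, 0, 0, 0, 0, 0, -1]])

```text
clock: 27.28
eef_pos: [448.1, -124.6, 132.8]
orientation: [-0.003, 0.969, 0.248, -0.004]
ft_force: [0.5, 0.3, 0.8]
opening: 85.3
```

```bash
python3 fit.py wrist w12.png hex_nut_mid; python3 -c "
from h import *
plan((451.5,-119.5,75,28.7),step=30)"
```

```text
hex_nut_mid wrist xy [ 452.7 -119.4] yaw 28.4 IoU 0.981 conf 0.9
t 27.38 p [ 448.4 -124.1  133.1] yaw 28.8 open 85.6 tilt [-0.51  0.22] F [ 0.2  0.3 -0.3]
t 27.38 p [ 448.4 -124.1  133.1] yaw 28.8 open 85.6 tilt [-0.51  0.22] F [ 0.2  0.3 -0.3]
-> (451.5, -119.5, 75, 28.7) rows 2
[2.5, -1.3, 29.0, -0.2, 0.2, 0.1]
[2.5, -1.3, 29.0, -0.2, 0.2, 0.1]
```

View pics/w12.png

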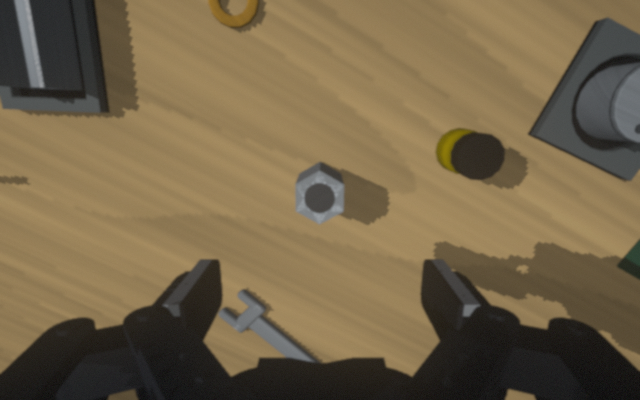

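Emit:
send_rows(rows=[[2.5, -1.3, 20, -0.2, 0.2, 0.1, -1], [2.5, -1.3, 20, -0.2, 0.1, 0.1, -1], [0, 0, 15, 0, 0, 0, -1], [0, 0, 0, 0, 0, 0, -1], [0, 0, 0, 0, 0, 0, -1]])

```text
clock: 28.0
eef_pos: [452.0, -114.3, 77.0]
orientation: [-0.0, 0.968, 0.251, -0.0]
ft_force: [-0.3, 0.2, -0.0]
opening: 85.6
```

```bash
python3 -c "
from h import *
plan((452.3,-119.4,22,28.5),step=20)"
```

```text
t 28.0 p [ 452.  -114.3   77. ] yaw 29.0 open 85.6 tilt [-0.03  0.02] F [-0.3  0.2 -0. ]
-> (452.3, -119.4, 22, 28.5) rows 3
[-0.8, 1.5, 18.3, -0.0, 0.0, 0.2]
[-0.7, 1.5, 18.3, -0.0, 0.0, 0.2]
[-0.7, 1.5, 18.3, -0.0, 0.0, 0.2]
```

Emit:
send_rows(rows=[[-1.5, 3, 20, 0, 0, 0.4, -1], [-1, 1.5, 20, 0, 0, 0, -1], [0, 0, 14, 0, 0, 0, -1], [0, 0, 2, 0, 0, 0, -1], [0, 0, 0, 0, 0, 0, -1], [0, 0, 0, 0, 0, 0, 0.3], [0, 0, 0, 0, 0, 0, 1], [0, 0, 0, 0, 0, 0, 1], [0, 0, 0, 0, 0, 0, 1], [0, 0, 0, 0, 0, 0, 1], [0, 0, 0, 0, 0, 0, 1], [0, 0, 0, 0, 0, 0, 1]], force=45)

```text
clock: 29.5
eef_pos: [455.1, -119.5, 23.9]
orientation: [0.002, 0.969, 0.248, 0.003]
ft_force: [-0.4, 0.4, -0.0]
opening: 34.6
```

```bash
python3 -c "
from h import *
plan((455,-115,120,28.5),(624.5,307,120,33))"
```

```text
t 29.5 p [ 455.1 -119.5   23.9] yaw 28.7 open 34.6 tilt [ 0.37 -0.14] F [-0.4  0.4 -0. ]
-> (455, -115, 120, 28.5) rows 2
[1.0, -2.0, -48.0, 0.1, -0.1, 0.1]
[1.0, -2.0, -48.0, 0.1, -0.1, 0.1]
-> (624.5, 307, 120, 33) rows 8
[43.8, -36.2, -0.0, 0.0, -0.0, -0.6]
[44.1, -35.8, -0.0, 0.0, -0.0, -0.6]
[44.5, -35.4, -0.0, 0.0, -0.0, -0.6]
[44.8, -34.9, -0.0, 0.0, -0.0, -0.6]
[45.2, -34.5, -0.0, 0.0, -0.0, -0.6]
[45.5, -34.1, -0.0, 0.0, -0.0, -0.6]
[45.8, -33.6, -0.0, 0.0, -0.0, -0.6]
[46.2, -33.2, -0.0, 0.0, -0.0, -0.6]
```

Emit:
send_rows(rows=[[0, 0, -40, 0.1, 0, 0, 1], [0, 0, -48, 0.2, -0.1, 0, 1], [15, -15, -15, 0, 0, 0, 1], [42, -35, 0, 0, 0, -0.6, 1], [44, -36, 0, 0, 0, -0.6, 1], [44, -35, 0, 0, 0, -0.6, 1], [45, -35, 0, 0, 0, -0.6, 1], [45, -34, 0, 0, 0, -0.6, 1], [45, -34, 0, 0, 0, -0.6, 1], [46, -34, 0, 0, 0, -0.6, 1], [30, -22, 0, 0, 0, -0.6, 1], [0, 0, 0, 0, 0, 0, 1], [0, 0, 0, 0, 0, 0, 1]])

```text
clock: 31.12
eef_pos: [621.3, 316.8, 128.7]
orientation: [-0.001, 0.957, 0.289, -0.0]
ft_force: [0.1, -0.1, -2.1]
opening: 34.3
```

```bash
python3 fit.py wrist w13.png hex_recess; python3 -c "
from h import *
plan((627,308,70,33),step=30)"
```

```text
hex_recess wrist xy [627.8 311.1] yaw 38.1 IoU 0.841 conf 0.81
t 31.23 p [621.4 316.4 129. ] yaw 33.5 open 34.7 tilt [-0.05  0.07] F [-0.7 -0.2 -1.3]
t 31.23 p [621.4 316.4 129. ] yaw 33.5 open 34.7 tilt [-0.05  0.07] F [-0.7 -0.2 -1.3]
-> (627, 308, 70, 33) rows 2
[0.0, 5.0, 29.5, -0.0, 0.0, 0.2]
[0.0, 5.0, 29.5, -0.0, 0.0, 0.2]
```

View pics/w13.png

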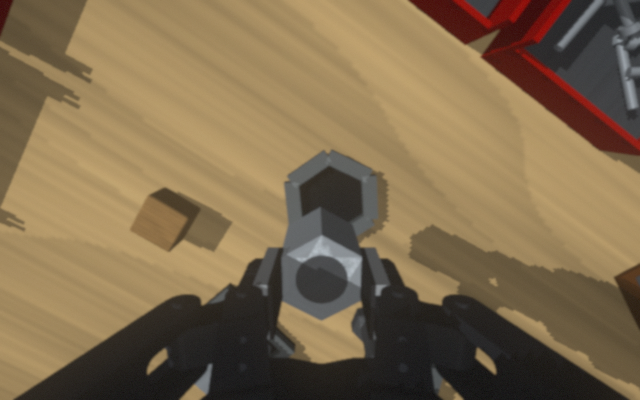

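```bash
python3 -c "
from h import *
f=lambda u:back('wrist',u,12)[:2]
l,rr,t=f((285.5,200)),f((380,195)),f((331,151)); n=np.array([np.cos(np.radians(33.5)),np.sin(np.radians(33.5))]);w=np.array([-n[1],n[0]])
W=np.linalg.norm(l-rr);m=(l+rr)/2;print(W,'c',n*(n@t-W/2*1.1547)+w*(w@m)); print('tcp',pose()[1])
import fit
m2=None
for d in masks_of('hex_recess','side')[:1]:
  pass
viewer.grab_frame('side');viewer.grab_frame('scene')
fit.fit('hex_recess','side',625,308);fit.fit('hex_recess','scene',625,308)
"
```

```text
78.5183520316877 c [620.38534504 305.01189824]
tcp [621.3972611  316.38536903 128.98422813]
hex_recess side xy [621.2 308.5] yaw 165.1 IoU 0.907 conf 0.77
hex_recess scene xy [623.9 310.7] yaw 34.3 IoU 0.872 conf 0.8
```

Emit:
send_rows(rows=[[0, 5, 25, 0, 0, 0.2, 1], [0, 3, 25, 0, 0, 0.2, 1], [0, 0, 15, 0, 0, 0, 1], [0, 0, 0, 0, 0, 0, 1], [0, 0, 0, 0, 0, 0, 1]])

```text
clock: 32.1
eef_pos: [627.5, 309.3, 64.8]
orientation: [-0.001, 0.959, 0.284, 0.002]
ft_force: [0.2, 0.3, -1.6]
opening: 34.5
```

```bash
python3 -c "
from h import *
save('wrist','w14.png')
plan((625,308.7,28,33),step=20)"
```

```text
t 32.15 p [627.5 309.3  64.9] yaw 33.0 open 34.4 tilt [0.17 0.15] F [-0.   0.7 -1.9]
-> (625, 308.7, 28, 33) rows 2
[-1.2, -0.4, 18.4, -0.0, -0.1, 0.0]
[-1.2, -0.4, 18.4, -0.0, -0.1, 0.0]
```

View pics/w14.png

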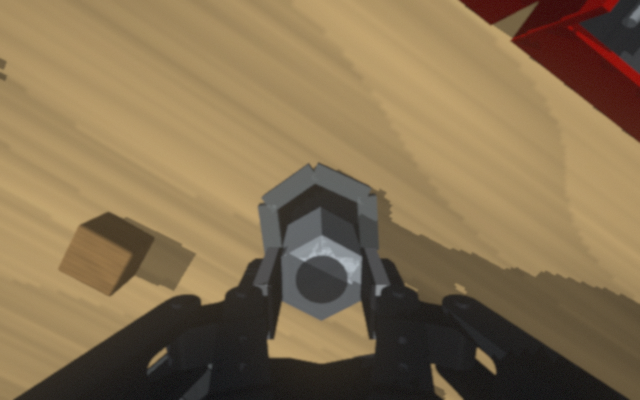

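Emit:
send_rows(rows=[[-3, -1, 10, 0, -0.1, 0, 1], [0, 0, 10, 0, 0, 0, 1], [0, 0, 9, 0, 0, 0, 1], [0, 0, 5, 0, 0, 0, 1], [0, 0, 1.5, 0, 0, 0, 1], [0, 0, 0, 0, 0, 0, 1]])

```text
clock: 32.9
eef_pos: [624.8, 309.0, 28.0]
orientation: [-0.001, 0.959, 0.284, 0.002]
ft_force: [-0.3, -0.1, 0.6]
opening: 34.8
```

```bash
python3 -c "
from h import *
plan((625,308.7,28,33),step=20)"
```

```text
t 32.9 p [624.8 309.   28. ] yaw 33.0 open 34.8 tilt [0.16 0.14] F [-0.3 -0.1  0.6]
-> (625, 308.7, 28, 33) rows 1
[0.0, 0.4, 0.0, -0.0, -0.2, 0.0]
```

Force is up by about the nut's weight, so it rests on the floor; release.

Emit:
send_rows(rows=[[0, 0, 0, 0, 0, 0, 0.5], [0, 0, 0, 0, 0, 0, -0.3], [0, 0, 0, 0, 0, 0, -1], [0, 0, 0, 0, 0, 0, -1], [0, 0, -20, 0, 0, 0, -1], [0, 0, -40, 0, 0, 0, -1], [0, 0, -40, 0, 0, 0, -1], [0, 0, -40, 0, 0, 0, -1], [-30, 0, -40, 0, 0, 0, -1], [-30, 0, -40, 0, 0, 0, -1], [0, 0, 0, 0, 0, 0, -1]])

```text
clock: 34.28
eef_pos: [573.2, 275.2, 264.9]
orientation: [-0.001, 0.959, 0.284, 0.006]
ft_force: [0.2, -0.2, -0.3]
opening: 85.7
```

Run:
```python
import fit
from h import *
im=save('wrist','w15.png')
fit.fit('hex_nut_mid','wrist',623,307.5,z=4.); fit.fit('hex_recess','wrist',623,307.5)
fit.fit('stud_bolt_mid','wrist',542,210)
a=save('scene','s15.png')
cv2.imwrite('pics/final.png',np.vstack([im[:300],cv2.resize(a[120:320,180:500],(640,400))[:300]])[:,:,::-1])
```

```text
hex_nut_mid wrist xy [622.9 309. ] yaw 33.1 IoU 0.959 conf 0.81
hex_recess wrist xy [624.6 310.7] yaw 34.7 IoU 0.793 conf 0.59
stud_bolt_mid wrist xy [540.9 210.8] yaw 12.5 IoU 0.839 conf 0.95
```

View pics/final.png

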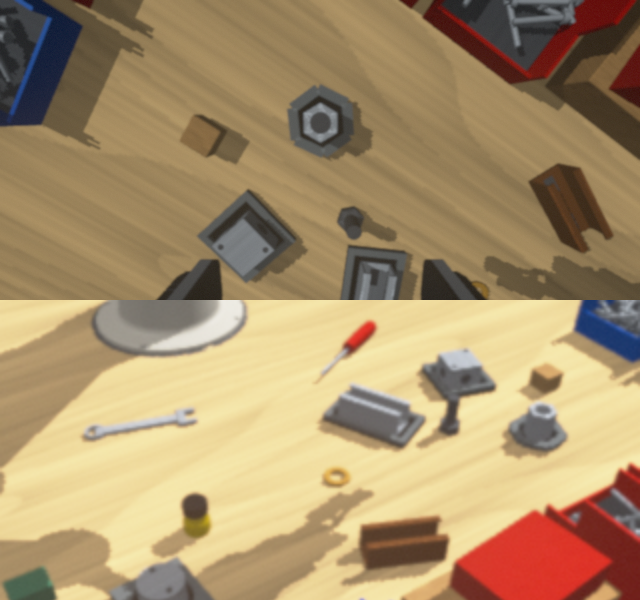

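All four are seated; bolt and jar stand. Handing in.

```bash
python3 -c "
from h import *
print(r.close_job())"
```

```text
the job is handed in; nothing more can be done
None
```

All four galvanised parts are in the grey trays with their shapes. I handed the job in at about 34 s of the 102 s allowed, with the gripper open, raised clear and touching nothing.

**Placing:** I moved them in the listed order: square box, round box, channel, then nut. In the wrist pictures taken after each release, every part lies inside its rim, flat and the same way up as before.

**Last checks:**
- **Square box, round box and channel:** their fitted centres are within about 3 mm of the tray centres, against 8 mm to spare.
- **Nut:** its fitted centre is about 2.4 mm from the fitted centre of the hex tray. That tray fitted poorly (overlap 0.79, against more than 0.98 for the other trays). Its estimates ranged over about 7 mm, so I aimed at their middle. The picture shows the nut inside the recess.
- **Bolt and jar:** both still stand in the last scene picture. The bolt is at its original spot to within measuring error.
- **One bad fit:** the channel tray's fit failed while the held channel hid it. I found the centre from the tray's visible corners instead, and a later unobstructed view agreed.

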